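# Change over the measuring plate and set the side mirror

### The arm

A 6-joint arm with a two-finger parallel gripper is mounted at the origin on the work surface. World frame = base frame: x ahead of the robot, y to its left, z up, the work surface at z = 0. Lengths are in m, angles in rad, forces in N, time in s.
With the tool pointing down it reaches from about 0.3 to 0.775 m from the base axis. Payload 14.6 kg.
Tool frame: the origin (TCP) lies between the finger pads; the fingertips stand ahead of it and the grasp point (between the pads) lies 11 mm behind it (arm.finger_overhang is the z of the fingertips in the tool frame, in m); z points along the fingers, y is the direction in which the jaws open and shut (so a half turn about z gives the same grasp; the last joint's range is limited). The gripper opens to 85 mm and grips with 20 to 120 N. Pads are 22 mm wide; open, the fingers measure 114 mm over their backs; the gripper's body (76 mm by 85 mm) begins 54 mm behind the grasp point. The pads swing forward as they close: fully open they stand 13 mm farther back than shut.
Start: joints at [1.124, 0.3, 1.521, -0, 1.321, -0.067], TCP at [0.204, 0.511, 0.239] pointing down, gripper open.
Joint ranges: [-3.03, 3.03], [-0.79, 2.21], [0.23, 2.52], [-1.04, 4.18], [0, 3.07], [-2.55, 2.55]. Speed limits (rad/s): [2.22, 2.22, 2.57, 3.14, 3.14, 3.14].

### API

Orientations are given as a unit quaternion [x, y, z, w].
In Python, from plant import arm gives the robot as it stands.
- The arm moves only by the tool carry_out, never from a script. Its argument "targets" is a list of rows, each a list of 3 entries, a list of its own where there are three numbers: the shift along the tool's x, y, z in units of 50 cm (1.0 is 50 cm), then the turn about the tool's z in units of 360 degrees (1.0 is 360 degrees), then the opening, from 0 (shut) to 1 (fully open). In form: [[[tx, ty, tz], yaw, gripper], ...]. A call has 1 to 20 rows; each row is the pose to reach, as a shift and turn from the pose commanded when the call began, along the tool's axes at that moment, turning the shorter way round; what a row does not reach only later rows make up. A row lasts 1/12 s, in which the tool goes at most 41.7 mm and 7.16 degrees, less where a joint would pass 70% of its speed; a pose out of reach is approached as far as the arm can. A call with a number of a shift or a turn outside -1 to 1 is refused whole. A call with a gripper value outside its range is refused whole. The fingers move at their own pace and stop on an object; "force" is the grip in N (left out, the last holds). Time passes only in rows, so rows that repeat a pose let the fingers close. It gives the time, the measured TCP pose, the force and the opening at its end, in the units of the state.
- arm.get_obs(): the state, without advancing time (a new reading comes with each control period).
- arm.get_image(name): name is "scene" or "top" or "wrist"; returns a dict with "pixels" (384x512x3 uint8, red, green, blue), "range_z" (384x512 float32, m along the optical axis (not along the pixel's ray), 0 where there is no reading), "mtx" (3x3 intrinsics, pixels), "world_to_cam" (4x4, takes a point from world to camera coordinates). Camera axes: x right, y down, z forward; pixel columns grow to the right and rows downward; lengths in m; the calibration is good to about 2 mm. The wrist camera is an equidistant fisheye: a pixel r from the principal point sees the ray r / f radians off the axis. A picture is of the moment at which its call begins.
- arm.finish_job(): hands the job in, once; it reports no verdict.
Trained networks look in the newest picture that a camera, given by its name, has taken for a name from the list of things; names that differ only in an ending like _2 or _b are one class to them, and where a whole thing is asked for, a point or a joint stands for the part that bears it (a point fixed in the world has none). Each returns a list of dicts, best first, with "score" (0 to 1); they miss things now and then, are a little off and sometimes report something else, mostly with a low value. They report only what shows in the picture. A call takes as long as a camera call. They do not tell look-alikes from the thing itself.
- arm.look_for(camera, target): "box" ([left, top, width, height] in pixels, round what is visible of it).
- arm.pinpoint(camera, target): "centre" ([column, row] in pixels: a listed point, or the origin of a listed thing).
The state is a dict: "clock": time; "joint_pos": joint angles; "qd": joint speeds; "tau": joint torques, N m; "position": TCP position; "tcp_rot": TCP orientation; "force": force on the tool from outside, world axes, zero at the start; "wrist_torque": the same for the moment, N m; "finger_gap": finger opening in m.
Only numpy, scipy, OpenCV 4.12 (cv2) and the standard library are available. Lean on these libraries where they do the work, as an engineer would, in place of code of your own. Each camera call takes 0.05 s, during which the arm holds its last target.

### The job

Get the measuring plate ready for the next part. First tilt the side mirror back to 45 degrees above level, along the green line of its gauge, let go and see that it holds; only then put every loose fixture fitting lying on the plate into the blue bin and swap the two workpieces, so that the housing stands upright in the middle of the green measuring spot and the sleeve upright in the middle of the yellow one. At the end the mirror must still be at 45 degrees; leave the ring gauge, the grey case and the green can where they are.

Things in the scene. Friction and masses are not known exactly. Their poses are not given: they have to be found in the camera images.
- mirror (a joint): the mirror's friction hinge: angle (rad) of the mirror above level. 0 = lying level, 0.785 = 45 degrees, 1.571 = upright; range 0 to 1.95. It grows as the mirror is raised and passes upright towards the middle of the plate. Starts between 1.2 and 1.8. It stays where it is left; moving it takes up to about 6 N at the red grip.
- mirror_hinge (a point): the middle of the mirror's hinge axis, 47 mm above the table, on a grey stand fixed to the plate (165 mm long along x, 100 mm wide, cheeks 40 mm tall at both ends). Its x axis is the hinge axis; its y axis points, level, to the side to which the mirror leans (away from the middle of the plate); z up. It does not turn with the mirror. On the end at +x a white quarter-circle gauge carries a green line at 45 degrees, which the mirror lies along when right.
- mirror_tab (a point): centre of the red grip of the mirror: a cylinder 24 mm long along the hinge axis and 16 mm in diameter, at the end of a 10 mm wide stem beyond the free edge, 145 mm from the hinge axis. The mirror itself is a black-framed panel 124 mm along the hinge by 8 mm, reaching from 6 to 106 mm from the axis. The grip can be pinched on its two flat ends from straight above and turns between the fingers as the mirror swings.
- bin: blue open bin fixed to the table, 220 mm (its x) by 160 mm (its y), 50 mm tall, walls and floor about 4 mm. Origin: centre of its underside, on the table.
- spot_green: the measuring spot: flat round mark on the plate, 90 mm in diameter, green rim and centre dot, no thickness to speak of. Origin: its centre at plate height. The plate's top is 15 mm above the table; the fixed plate covers x 0.35 to 0.75 m and y -0.25 to 0.45 m, and its part between the spots and the bin is free once the fittings are gone.
- spot_yellow: the waiting spot: the same mark with yellow rim and centre dot. Origin: its centre at plate height. The plate's top is 15 mm above the table; the fixed plate covers x 0.35 to 0.75 m and y -0.25 to 0.45 m, and its part between the spots and the bin is free once the fittings are gone.
- sleeve_c (a point): centre, half-way up, of the black sleeve, an upright tube 52 mm in outer diameter, 40 mm bore, 60 mm tall, about 0.25 kg; z along the tube. Starts upright on the green spot.
- housing_c (a point): centre, half-way up, of the housing, 60 mm tall, about 0.3 kg: dark square foot 64 by 64 mm, 18 mm tall, and on it a bright aluminium round boss 46 mm in diameter, 42 mm tall; grip the boss. z up, x and y along the foot's sides. Starts upright on the yellow spot.
- clamp_c (a point): dark steel clamp bar with a slot, 64 mm (x) by 22 mm (y) by 18 mm tall, 0.12 kg. One of the loose fixture fittings; stands on the measuring plate at the start, at any yaw; may be absent. The point is its centre, half-way up; z is up, x along the bar.
- vblock_c (a point): bright steel block with a groove along its top, 44 mm (x, along the groove) by 32 mm (y) by 28 mm tall, 0.18 kg. One of the loose fixture fittings; stands on the measuring plate at the start, at any yaw; may be absent. The point is its centre, half-way up; z is up, x along the groove.
- knob_c (a point): red hand knob, a disc 40 mm in diameter, 18 mm tall, with a brass boss 20 mm in diameter on top, 30 mm tall in all, 0.06 kg. One of the loose fixture fittings; stands on the measuring plate at the start, at any yaw; may be absent. The point is its centre, half-way up; z is up, round about z.
- stop_c (a point): orange L-shaped stop: foot 50 mm (x) by 28 mm (y) by 10 mm, with a 12 mm thick upright at its +x end, 34 mm tall in all, 0.06 kg. One of the loose fixture fittings; stands on the measuring plate at the start, at any yaw; may be absent. The point is its centre, half-way up; z is up, 28 mm wide across y everywhere.
- riser_c (a point): plain brass cylinder, 30 mm in diameter and 30 mm tall, 0.12 kg. One of the loose fixture fittings; stands on the measuring plate at the start, at any yaw; may be absent. The point is its centre, half-way up; z is up, round about z.
- gauge_ring: bystander: dark steel ring, 80 mm in diameter, 30 mm tall, beyond the plate's far edge. Origin: centre of its underside.
- gauge_case: bystander: grey flat case, 60 by 130 by 30 mm, on the table at the far right, beyond the bin. Origin: centre of its underside.
- oil_can: bystander: green can, 56 mm in diameter, 110 mm tall, at the far left of the plate. Origin: centre of its underside.
Things that resemble listed ones, but are neither listed nor needed, are in the scene too. Leave any purple look-alike of the part that bears housing_c alone.

How it is judged:
On the way, in this order (a step that is already met when the one before it is completed fails the run):
1. the mirror stands at 45 degrees (within 4 degrees) with the fingers off it, for a second, before any fitting or workpiece has been taken away (value of joint mirror between 0.7154 and 0.8554 rad and contact force between the fingers and mirror below 0.2 N and horizontal distance between each of clamp_c, vblock_c, knob_c, stop_c, riser_c and bin above 0.11 m and horizontal distance between sleeve_c and spot_green below 0.08 m and horizontal distance between housing_c and spot_yellow below 0.08 m), for 1 s.
2. every fitting is in the bin, the housing on the green spot and the sleeve on the yellow spot (x of clamp_c in the frame of bin between -0.108 and 0.108 m and y of clamp_c in the frame of bin between -0.078 and 0.078 m and z of each of clamp_c, vblock_c, knob_c, stop_c, riser_c in the frame of bin below 0.055 m and x of vblock_c in the frame of bin between -0.108 and 0.108 m and y of vblock_c in the frame of bin between -0.078 and 0.078 m and x of knob_c in the frame of bin between -0.108 and 0.108 m and y of knob_c in the frame of bin between -0.078 and 0.078 m and x of stop_c in the frame of bin between -0.108 and 0.108 m and y of stop_c in the frame of bin between -0.078 and 0.078 m and x of riser_c in the frame of bin between -0.108 and 0.108 m and y of riser_c in the frame of bin between -0.078 and 0.078 m and horizontal distance between housing_c and spot_green below 0.018 m and angle between each of housing_c, sleeve_c's own z axis and vertical below 0.12 rad and height (world z) of housing_c between 0.038 and 0.052 m and horizontal distance between sleeve_c and spot_yellow below 0.018 m and height (world z) of sleeve_c between 0.038 and 0.052 m), for 0.2 s.
At the end, for the whole second after the job is handed in: Mirror at 45 +-4 degrees and still; each fitting present inside the bin's walls, its centre under 55 mm above the bin's underside; housing upright on the plate, centred within 18 mm of the green spot's centre, sleeve likewise on the yellow; all released and at rest (all of step 2 and value of joint mirror between 0.7154 and 0.8554 rad and velocity of joint mirror between -0.02 and 0.02 rad/s and linear speed of each of clamp, vblock, knob, stop, riser, sleeve, housing below 0.02 m/s and contact force between the fingers and mirror below 0.2 N and contact force between the fingers and sleeve below 0.2 N and contact force between the fingers and housing below 0.2 N); the robot touches nothing.
It fails at once if the gauge ring is moved by more than 3 cm (distance of gauge_ring from where it was at the start of the episode above 0.03 m).
It fails at once if the gauge case is moved by more than 3 cm (distance of gauge_case from where it was at the start of the episode above 0.03 m).
It fails at once if the oil can is moved by more than 3 cm (distance of oil_can from where it was at the start of the episode above 0.03 m).
Of clamp, vblock, knob, stop, riser only 3 to 5 are there at a start; the rules pass over those that are not, and their reading is None.
At some moment in a run one of clamp, vblock, knob, stop, riser, sleeve, housing may be knocked a few centimetres aside while the robot is not near it.
It also fails if it takes over 210 s, if anything falls off the work surface, if the arm or the gripper's body presses on something with over 40 N, if the wrist force passes 120 N, or if a joint passes its speed limit or range.

## Working session

There is one attempt and no reset: what is moved stays moved. The work goes in short steps, Python scripts to look and compute and a tool call to move; the robot and the scene stay as the last step left them, time stands still between calls to the robot, and variables do not carry over. Pictures are saved under pics/ and viewed, and the job is handed in when it is done.

Besides the shell and the picture viewer there is one more tool, called by a JSON object that holds its "api" and its "payload". carry_out: Moves the arm, as the interface text tells. Shifts and turns lie within -1 to 1; 1 stands for 50 cm of shift or 360 degrees of turn. Its arguments: {"type":"object","properties":{"targets":{"type":"array"},"force":{"type":"number"}},"required":["targets"]}

```bash
ls; mkdir -p pics; python3 - <<'E'
from plant import arm
import cv2
print(arm.get_obs(), arm.finger_overhang)
for n in ("scene","top","wrist"):
    im=arm.get_image(n)
    cv2.imwrite(f"pics/a_{n}.png",im["pixels"][:,:,::-1])
    print(n,im["mtx"],im["world_to_cam"])
E
```

```text
pics
{'clock': 0.0, 'joint_pos': array([ 1.12444857e+00,  3.00526645e-01,  1.52162447e+00, -2.24450007e-05,
        1.32067496e+00, -6.66097754e-02]), 'qd': array([ 0.0009415 , -0.0002823 , -0.00102175, -0.00017239, -0.00041626,
        0.00101266]), 'tau': array([-2.34583451e-03, -5.43498552e+01, -3.61785614e+01, -1.73303488e-04,
        4.15339498e-03, -2.02250044e-05]), 'position': array([0.20378358, 0.51060221, 0.23867248]), 'tcp_rot': array([ 1.88727470e-01,  9.82029308e-01, -5.99294076e-04, -1.45928436e-04]), 'force': array([-0.51388142, -0.34429829,  0.71928818]), 'wrist_torque': array([ 0.01857425, -0.02505297,  0.02368415]), 'finger_gap': 0.08559728298135} 0.008
scene [[441.3486836    0.         253.7759415 ]
 [  0.         441.3486836  192.65271236]
 [  0.           0.           1.        ]] [[ 0.78873114  0.61454059 -0.01559042 -0.4416734 ]
 [ 0.50961471 -0.66782685 -0.54249437 -0.23863191]
 [-0.34379651  0.4199371  -0.83991475  1.30353837]
 [ 0.          0.          0.          1.        ]]
top [[435.34008706   0.         260.30586377]
 [  0.         435.34008706 188.12432451]
 [  0.           0.           1.        ]] [[-0.02236003 -0.9997061  -0.00936724  0.0336746 ]
 [-0.98585279  0.02360507 -0.16594301  0.52619551]
 [ 0.16611535  0.00552423 -0.98609085  1.03072194]
 [ 0.          0.          0.          1.        ]]
wrist [[297.31863964   0.         260.02157915]
 [  0.         297.31863964 193.89429348]
 [  0.           0.           1.        ]] [[ 3.71497329e-01  9.28433954e-01 -3.57397043e-04 -5.48791232e-01]
 [ 8.77884485e-01 -3.51145465e-01  3.25600513e-01 -4.12552355e-02]
 [ 3.02173073e-01 -1.21273474e-01 -9.45507366e-01  3.80765930e-01]
 [ 0.00000000e+00  0.00000000e+00  0.00000000e+00  1.00000000e+00]]
```

View pics/a_scene.png

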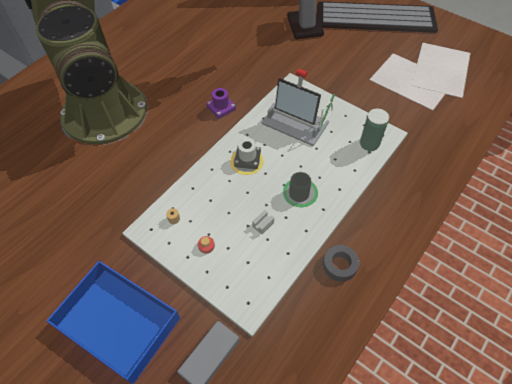

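View pics/a_top.png

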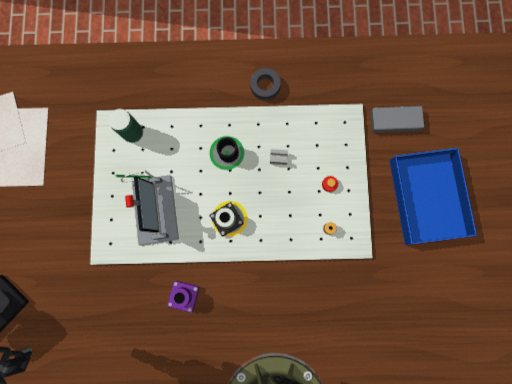

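```bash
cat > h.py <<'E'
from plant import arm
import numpy as np, cv2
from scipy.spatial.transform import Rotation as R
IM={}
def img(n):
    IM[n]=arm.get_image(n); return IM[n]
def px2w(im,u,v,z=None,depth=None):
    """pixel -> world on plane z, or with depth (pinhole cams)"""
    K=im["mtx"];T=im["world_to_cam"];Rm=T[:3,:3];t=T[:3,3]
    ray=np.array([(u-K[0,2])/K[0,0],(v-K[1,2])/K[1,1],1.])
    c=-Rm.T@t; d=Rm.T@ray
    if z is not None: return c+d*(z-c[2])/d[2]
    return c+d*depth
def w2px(im,p):
    K=im["mtx"];T=im["world_to_cam"];q=T[:3,:3]@np.asarray(p)+T[:3,3]
    return (K@(q/q[2]))[:2]
def cloud(im):
    z=im["range_z"];h,w=z.shape;K=im["mtx"];T=im["world_to_cam"]
    v,u=np.mgrid[:h,:w]
    P=np.stack([(u-K[0,2])/K[0,0]*z,(v-K[1,2])/K[1,1]*z,z],-1)
    return (P-T[:3,3])@T[:3,:3]
Z=dict(mirror_hinge=.047,bin=0,spot_green=.015,spot_yellow=.015,sleeve_c=.045,housing_c=.045,clamp_c=.024,vblock_c=.029,knob_c=.03,stop_c=.032,riser_c=.03,gauge_ring=0,gauge_case=0,oil_can=0)
def move(pos,yaw=None):
    """print tool-frame shift for world target pos"""
    o=arm.get_obs();Rt=R.from_quat(o["tcp_rot"])
    d=Rt.inv().apply(np.asarray(pos)-o["position"])/.5
    x=Rt.apply([1,0,0]);y=Rt.apply([0,1,0])
    print("shift",d.round(4),"ydir deg",np.degrees(np.arctan2(y[1],y[0])).round(2))
E
python3 - <<'E'
from h import *
im=img("top")
im2=img("scene")
for n in list(Z)+["mirror_tab"]:
    for cam,i in(("top",im),("scene",im2)):
        for r in arm.pinpoint(cam,n)[:4]:
            if r["score"]<.15: continue
            print(n,cam,round(r["score"],2),np.round(r["centre"],1),px2w(i,*r["centre"],z=Z.get(n,.19)).round(4)[:2])
E
```

```text
mirror_hinge top 0.96 [158.6 211.4] [0.4746 0.2714]
mirror_hinge scene 0.73 [292.  120.5] [0.4835 0.27  ]
bin top 0.6 [429.  199.7] [ 0.494  -0.4078]
bin scene 0.95 [123.7 322.6] [ 0.5076 -0.3947]
bin scene 0.74 [369.2 142.3] [0.6783 0.3697]
spot_green top 0.95 [229.  151.5] [0.6293 0.1001]
spot_green scene 0.95 [300.4 194.3] [0.6289 0.1042]
spot_yellow top 0.86 [232.  218.2] [0.4569 0.0944]
spot_yellow scene 0.56 [248.5 164.8] [0.4667 0.0973]
spot_yellow scene 0.43 [264.7 223.4] [ 0.6078 -0.0178]
sleeve_c top 0.82 [226.2 152. ] [0.6204 0.1048]
sleeve_c scene 0.89 [296.1 187.1] [0.6176 0.098 ]
housing_c top 0.69 [183.3 298. ] [0.267  0.2099]
housing_c top 0.59 [224.3 218.9] [0.4527 0.111 ]
housing_c scene 0.73 [219.3  98. ] [0.2672 0.2161]
housing_c scene 0.62 [243.9 153.5] [0.4487 0.1019]
vblock_c top 0.76 [275.9 153.1] [ 0.6185 -0.02  ]
vblock_c top 0.23 [227.6 217.9] [0.4565 0.1043]
vblock_c scene 0.73 [263.2 222.1] [ 0.6074 -0.0233]
vblock_c scene 0.67 [302.2  72.9] [0.3887 0.4596]
knob_c top 0.65 [326.8 184.8] [ 0.5337 -0.1449]
knob_c scene 0.72 [206.1 242.3] [ 0.5344 -0.1479]
stop_c scene 0.72 [296.3 188.9] [0.6168 0.1015]
riser_c top 0.71 [332.7 228.7] [ 0.4238 -0.1542]
gauge_ring scene 0.94 [342.7 266.6] [0.816  0.0079]
gauge_case top 0.7 [397.3 123.3] [ 0.6985 -0.3423]
gauge_case top 0.51 [426.6 201.1] [ 0.4906 -0.4014]
gauge_case scene 0.64 [211.3 356.7] [ 0.7059 -0.3316]
oil_can top 0.72 [131.7 128.7] [0.7014 0.3576]
oil_can top 0.55 [397.  123.6] [ 0.6977 -0.3415]
oil_can scene 0.63 [369.3 144.9] [0.6832 0.3618]
oil_can scene 0.35 [206.5 246. ] [ 0.5292 -0.1454]
mirror_tab top 0.91 [130.5 203.8] [0.4751 0.2968]
mirror_tab scene 0.67 [300.3  72. ] [0.4747 0.3044]
mirror_tab scene 0.41 [171.5 214.8] [ 0.5044 -0.1936]
```

```bash
python3 - <<'E'
from h import *
a=img("scene");b=img("top")
c1=cv2.resize(a["pixels"][50:270,140:400],None,fx=3,fy=3,interpolation=cv2.INTER_CUBIC)[:,:,::-1]
c2=cv2.resize(b["pixels"][90:270,85:380],None,fx=2.7,fy=2.7,interpolation=cv2.INTER_CUBIC)[:,:,::-1]
cv2.imwrite("pics/b1.png",cv2.resize(c1,(780,600)));cv2.imwrite("pics/b2.png",c2)
np.savez("first.npz",cs=cloud(a),ct=cloud(b),ps=a["pixels"],pt=b["pixels"])
for nm,im in (("top",b),("scene",a)):
    P=cloud(im);z=P[...,2];ok=im["range_z"]>0
    m=(P[...,0]>.34)&(P[...,0]<.76)&(P[...,1]>-.26)&(P[...,1]<.46)&(z>.019)&ok
    n,l,s,c=cv2.connectedComponentsWithStats(m.astype(np.uint8))
    for i in range(1,n):
        if s[i,4]<20: continue
        Q=P[l==i]; top=Q[Q[:,2]>np.percentile(Q[:,2],97)-.006]
        print(nm,c[i].round(),s[i,4],"zmax",np.percentile(Q[:,2],98).round(4),"topmean",top.mean(0).round(4),"min",Q.min(0).round(3),"max",Q.max(0).round(3), im["pixels"][l==i].mean(0).round())
E
```

```text
top [125. 126.] 773 zmax 0.127 topmean [0.6854 0.35   0.1238] min [0.657 0.322 0.02 ] max [0.712 0.384 0.129] [117. 132. 119.]
top [227. 150.] 334 zmax 0.0766 topmean [0.6248 0.1014 0.0735] min [0.599 0.076 0.019] max [0.667 0.125 0.08 ] [23. 24. 24.]
top [279. 157.] 250 zmax 0.0457 topmean [ 0.6075 -0.0263  0.0422] min [ 0.591 -0.048  0.021] max [ 0.627 -0.004  0.048] [142. 145. 139.]
top [152. 207.] 2870 zmax 0.1948 topmean [0.4803 0.2983 0.1948] min [0.395 0.228 0.019] max [0.575 0.366 0.2  ] [96. 98. 99.]
top [330. 184.] 206 zmax 0.0474 topmean [ 0.5366 -0.153   0.0443] min [ 0.517 -0.173  0.019] max [ 0.556 -0.134  0.049] [192.  77.  47.]
top [226. 219.] 674 zmax 0.0765 topmean [0.4536 0.1075 0.0739] min [0.412 0.064 0.019] max [0.494 0.148 0.078] [100. 102.  95.]
top [330. 228.] 132 zmax 0.0479 topmean [ 0.4246 -0.1463  0.0444] min [ 0.41  -0.16   0.019] max [ 0.439 -0.132  0.049] [183. 141.  70.]
scene [297. 111.] 2878 zmax 0.1902 topmean [0.4802 0.2982 0.1894] min [0.352 0.229 0.019] max [0.569 0.417 0.202] [115. 118. 118.]
scene [373. 129.] 850 zmax 0.1279 topmean [0.6839 0.3517 0.1255] min [0.628 0.321 0.019] max [0.711 0.426 0.13 ] [109. 120. 110.]
scene [247. 154.] 647 zmax 0.0785 topmean [0.4523 0.109  0.076 ] min [0.409 0.067 0.019] max [0.495 0.151 0.082] [115. 116. 110.]
scene [299. 186.] 540 zmax 0.0777 topmean [0.6237 0.1013 0.0753] min [0.576 0.076 0.019] max [0.651 0.163 0.079] [73. 76. 72.]
scene [172. 216.] 172 zmax 0.0482 topmean [ 0.4233 -0.1447  0.0452] min [ 0.409 -0.16   0.019] max [ 0.439 -0.13   0.05 ] [160. 137.  97.]
scene [262. 222.] 317 zmax 0.0467 topmean [ 0.6062 -0.0243  0.0433] min [ 0.584 -0.048  0.019] max [0.625 0.015 0.047] [149. 150. 145.]
scene [205. 244.] 237 zmax 0.0477 topmean [ 0.535  -0.1512  0.0452] min [ 0.516 -0.171  0.019] max [ 0.555 -0.133  0.049] [174. 110.  91.]
```

View pics/b1.png

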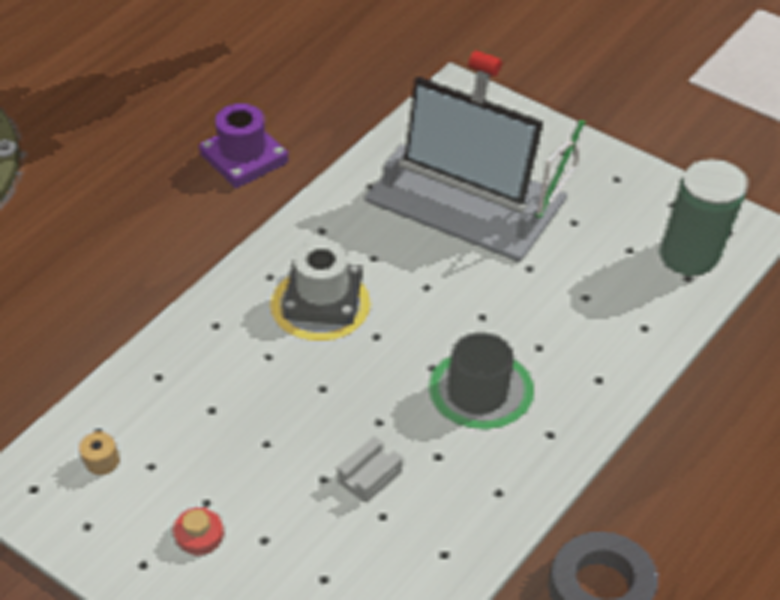

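View pics/b2.png

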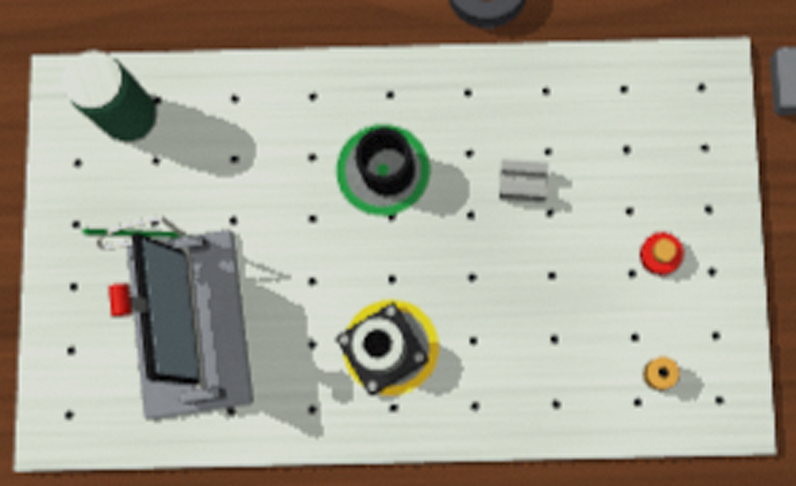

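```bash
cat > mir.py <<'E'
from h import *
def mirror(yawonly=False):
    out=[]
    for nm in("top","scene"):
        im=img(nm);P=cloud(im);px=im["pixels"].astype(int);ok=im["range_z"]>0
        red=(px[...,0]>120)&(px[...,1]<70)&(px[...,2]<70)&ok&(P[...,1]>.2)&(P[...,2]>.05)&(P[...,0]<.6)&(P[...,0]>.35)
        t=P[red]
        m=ok&(P[...,0]>.42)&(P[...,0]<.545)&(P[...,1]>.2)&(P[...,1]<.42)&(P[...,2]>.075)&~red
        # drop stem / outliers by ransac plane
        Q=P[m];best=None;rng=np.random.default_rng(0)
        for _ in range(300):
            q=Q[rng.choice(len(Q),3,False)];n=np.cross(q[1]-q[0],q[2]-q[0]);n/=np.linalg.norm(n)+1e-12
            k=abs((Q-q[0])@n)<.003
            if best is None or k.sum()>best.sum():best=k
        q=Q[best];c=q.mean(0);n=np.linalg.svd(q-c)[2][2]
        n*=np.sign(n[1]+1e-9)*-1   # normal toward -y
        d=np.cross([0,0,1],n)*-1; d/=np.linalg.norm(d)
        # angle of mirror above level: normal up component
        ang=np.arctan2(abs(n[1]) if n[2]>0 else abs(n[1]),n[2])
        print(nm,"n",n.round(4),"angle",np.degrees(ang).round(2),"axis yaw",np.degrees(np.arctan2(d[1],d[0])).round(2),"c",c.round(4),"N",best.sum(),len(Q),"tab",t.mean(0).round(4) if len(t) else None,t.min(0).round(4),t.max(0).round(4))
        out.append((n,c,t))
    return out
if __name__=="__main__": mirror()
E
python3 mir.py
python3 - <<'E'
import numpy as np,cv2
d=np.load("first.npz")
for k in("ct","cs"):
    P=d[k].reshape(-1,3)
    # stand base 
    m=(P[:,2]>.022)&(P[:,2]<.06)&(P[:,0]>.37)&(P[:,0]<.6)&(P[:,1]>.18)&(P[:,1]<.34)
    q=P[m];print(k,m.sum(),q.min(0),q.max(0)); print(np.histogram(q[:,2],bins=10))
    b=q[q[:,2]<.04]; print(cv2.minAreaRect((b[:,:2]*1000).astype(np.float32)))
E
```

```text
top n [ 0.1228 -0.9762  0.1788] angle 79.62 axis yaw -172.83 c [0.481  0.2852 0.1206] N 838 932 tab [0.4809 0.2993 0.1963] [0.4692 0.2934 0.1919] [0.4935 0.3057 0.1996]
scene n [ 0.1233 -0.9785  0.1656] angle 80.39 axis yaw -172.82 c [0.4829 0.2877 0.119 ] N 1032 1199 tab [0.4806 0.2996 0.196 ] [0.4683 0.2936 0.1868] [0.4908 0.3084 0.2005]
ct 1311 [0.39501705 0.22820423 0.02200297] [0.56698938 0.33978788 0.05989641]
(array([824, 191,   7,   2,   5,  14,  55,  93,  88,  32]), array([0.02200297, 0.02579232, 0.02958166, 0.033371  , 0.03716035,
       0.04094969, 0.04473903, 0.04852838, 0.05231772, 0.05610706,
       0.05989641]))
((481.583740234375, 287.3825988769531), (163.83505249023438, 99.80187225341797), 7.119897365570068)
cs 1200 [0.40221472 0.19601564 0.02200374] [0.56855498 0.33998577 0.05999413]
(array([433, 403,  32,   8,  10,  11,  54,  92,  87,  70]), array([0.02200374, 0.02580278, 0.02960182, 0.03340086, 0.0371999 ,
       0.04099894, 0.04479798, 0.04859702, 0.05239606, 0.05619509,
       0.05999413]))
((490.95269775390625, 266.55523681640625), (182.46363830566406, 101.28340148925781), 27.722610473632812)
```

```bash
cat >> h.py <<'E'
def plan(wps,yd=None):
    """wps: list of (x,y,z) world TCP targets; yd desired jaw (tool y) direction deg in world. Prints shifts from measured pose"""
    o=arm.get_obs();Rt=R.from_quat(o["tcp_rot"])
    y=Rt.apply([0,1,0]);cur=np.degrees(np.arctan2(y[1],y[0]))
    t=0
    if yd is not None:
        d=(yd-cur+90)%180-90; t=-d/360
    print("pose",o["position"].round(4),"jaw",cur.round(2),"gap",round(o["finger_gap"],4),"t",o["clock"],"j6",o["joint_pos"][5].round(2),"yaw",round(t,4))
    for w in wps: print(w,"->",(Rt.inv().apply(np.asarray(w)-o["position"])/.5).round(4).tolist())
E
python3 - <<'E'
from h import *
plan([(.4805,.2995,.27)],7.15)
E
```

```text
pose [0.2039 0.5108 0.2393] jaw 68.24 gap 0.0854 t 1.95 j6 -0.07 yaw 0.1697
(0.4805, 0.2995, 0.27) -> [-0.6704, -0.1874, -0.0614]
```

{"api": "carry_out", "payload": {"targets": [[[-0.67,-0.187,-0.061],0.17,0.6],[[-0.67,-0.187,-0.061],0.17,0.6],[[-0.67,-0.187,-0.061],0.17,0.6],[[-0.67,-0.187,-0.061],0.17,0.6],[[-0.67,-0.187,-0.061],0.17,0.6],[[-0.67,-0.187,-0.061],0.17,0.6],[[-0.67,-0.187,-0.061],0.17,0.6],[[-0.67,-0.187,-0.061],0.17,0.6],[[-0.67,-0.187,-0.061],0.17,0.6],[[-0.67,-0.187,-0.061],0.17,0.6],[[-0.67,-0.187,-0.061],0.17,0.6],[[-0.67,-0.187,-0.061],0.17,0.6],[[-0.67,-0.187,-0.061],0.17,0.6],[[-0.67,-0.187,-0.061],0.17,0.6]], "force": 25}}

```text
clock: 3.12
position: [0.4796, 0.3006, 0.2699]
tcp_rot: [0.661, 0.75, 0.0, -0.0]
force: [-0.4, 0.8, 0.7]
finger_gap: 0.0512
```

```bash
python3 - <<'E'
from h import *
plan([(.4805,.2995,.182)],7.15)
im=img("wrist");cv2.imwrite("pics/c.png",im["pixels"][:,:,::-1])
E
```

```text
pose [0.4796 0.3006 0.2699] jaw 7.17 gap 0.0512 t 3.1167 j6 0.37 yaw 0.0001
(0.4805, 0.2995, 0.182) -> [-0.0024, 0.0015, 0.1757]
```

View pics/c.png

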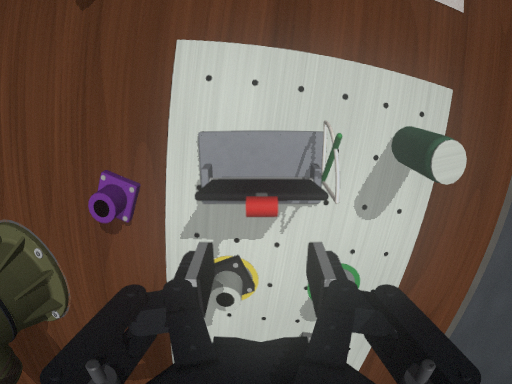

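{"api": "carry_out", "payload": {"targets": [[[-0.002,0.002,0.04],0,0.6],[[-0.002,0.002,0.08],0,0.6],[[-0.002,0.002,0.12],0,0.6],[[-0.002,0.002,0.15],0,0.6],[[-0.002,0.002,0.175],0,0.6],[[-0.002,0.002,0.175],0,0.6],[[-0.002,0.002,0.175],0,0.1],[[-0.002,0.002,0.175],0,0.1],[[-0.002,0.002,0.175],0,0.1],[[-0.002,0.002,0.175],0,0.1],[[-0.002,0.002,0.175],0,0.1],[[-0.002,0.002,0.175],0,0.1],[[-0.002,0.002,0.175],0,0.1],[[-0.002,0.002,0.175],0,0.1]]}}

```text
clock: 4.33
position: [0.481, 0.2993, 0.1836]
tcp_rot: [0.662, 0.749, 0.0, -0.0]
force: [-7.6, -1.5, 4.6]
finger_gap: 0.0231
```

```bash
python3 - <<'E'
from h import *
o=arm.get_obs();p=o["position"]
L=np.array([-.1245,.992])
t0=np.radians(80)
def pt(d):
    t=np.radians(d); h=.145*(np.cos(t)-np.cos(t0)); v=.145*(np.sin(t)-np.sin(t0))
    return (p[0]+L[0]*h,p[1]+L[1]*h,p[2]+v)
plan([pt(d) for d in (75,70,65,60,55,50,45)])
print(o["force"])
E
```

```text
pose [0.481  0.2993 0.1836] jaw 7.07 gap 0.0231 t 4.3333 j6 0.37 yaw 0
(np.float64(0.4794243265298813), np.float64(0.3115128663232521), np.float64(0.1808173050660257)) -> [0.0247, -0.0, 0.0055]
(np.float64(0.4779223387042079), np.float64(0.3234805122916697), np.float64(0.1770134902680675)) -> [0.0488, -0.0001, 0.0131]
(np.float64(0.47646734117152056), np.float64(0.3350737456444877), np.float64(0.17217268937442504)) -> [0.0722, -0.0001, 0.0228]
(np.float64(0.47507040734159456), np.float64(0.3462043348757055), np.float64(0.1663317438028544)) -> [0.0946, -0.0001, 0.0345]
(np.float64(0.4737421687243673), np.float64(0.35678756948044), np.float64(0.15953510667601462)) -> [0.1159, -0.0002, 0.0481]
(np.float64(0.4724927340177283), np.float64(0.3667429046530173), np.float64(0.1518345045063626)) -> [0.136, -0.0002, 0.0635]
(np.float64(0.4713316121742244), np.float64(0.37599457428157845), np.float64(0.14328854352616016)) -> [0.1546, -0.0002, 0.0806]
[-7.6347445  -1.53056047  4.61326766]
```

{"api": "carry_out", "payload": {"targets": [[[0.012,0,0.0025],0,0.1],[[0.025,0,0.0055],0,0.1],[[0.037,0,0.009],0,0.1],[[0.049,0,0.013],0,0.1],[[0.061,0,0.018],0,0.1],[[0.072,0,0.023],0,0.1],[[0.083,0,0.0285],0,0.1],[[0.095,0,0.0345],0,0.1],[[0.106,0,0.041],0,0.1],[[0.116,0,0.048],0,0.1],[[0.126,0,0.0555],0,0.1],[[0.136,0,0.0635],0,0.1],[[0.146,0,0.072],0,0.1],[[0.155,0,0.081],0,0.1],[[0.155,0,0.081],0,0.1],[[0.155,0,0.081],0,0.1],[[0.155,0,0.081],0,0.1],[[0.155,0,0.081],0,0.1]]}}

```text
clock: 5.83
position: [0.471, 0.3774, 0.1433]
tcp_rot: [0.662, 0.75, 0.001, -0.001]
force: [-10.6, 7.2, 4.5]
finger_gap: 0.0237
```

```bash
python3 mir.py
```

```text
top n [-0.3315 -0.2184 -0.9178] angle 166.61 axis yaw 123.38 c [0.468  0.3572 0.424 ] N 1351 5762 tab [0.4809 0.3723 0.1564] [0.4809 0.3723 0.1564] [0.4809 0.3723 0.1564]
scene n [ 0.0654 -0.7023  0.7089] angle 44.73 axis yaw -174.68 c [0.475  0.3281 0.1057] N 891 3627 tab [0.4686 0.3748 0.1599] [0.4588 0.3678 0.1544] [0.4818 0.3847 0.1679]
```

{"api": "carry_out", "payload": {"targets": [[[0,0,0],0,0.45],[[0,0,0],0,0.45],[[0,0,0],0,0.45],[[0,0,0],0,0.45],[[0,0,-0.03],0,0.45],[[0,0,-0.08],0,0.45],[[0,0,-0.15],0,0.45],[[0,0,-0.22],0,0.45],[[-0.05,0,-0.28],0,0.8],[[-0.13,0,-0.28],0,1],[[-0.2,0,-0.28],0,1],[[-0.27,0,-0.28],0,1],[[-0.34,0,-0.28],0,1],[[-0.41,0,-0.28],0,1],[[-0.48,0,-0.28],0,1],[[-0.55,0,-0.28],0,1],[[-0.62,0,-0.28],0,1],[[-0.69,0,-0.28],0,1],[[-0.76,0,-0.28],0,1],[[-0.76,0,-0.28],0,1]]}}

```text
clock: 7.6
position: [0.5189, -0.0062, 0.2819]
tcp_rot: [0.664, 0.748, -0.0, 0.0]
force: [-0.3, -0.1, -0.3]
finger_gap: 0.0856
```

```bash
python3 mir.py; python3 - <<'E'
from h import *
b=img("top")
cv2.imwrite("pics/d1.png",cv2.resize(b["pixels"][90:270,85:380],None,fx=2.7,fy=2.7,interpolation=cv2.INTER_CUBIC)[:,:,::-1])
b=img("scene")
cv2.imwrite("pics/d2.png",cv2.resize(b["pixels"][50:250,200:400],None,fx=3,fy=3,interpolation=cv2.INTER_CUBIC)[:,:,::-1])
plan([])
E
```

```text
top n [ 0.091  -0.7155  0.6927] angle 45.93 axis yaw -172.75 c [0.4782 0.3257 0.1034] N 1356 1510 tab [0.4713 0.3747 0.1583] [0.4603 0.3672 0.1533] [0.483  0.3832 0.1641]
scene n [ 0.095  -0.71    0.6978] angle 45.49 axis yaw -172.38 c [0.4789 0.3263 0.103 ] N 1003 1250 tab [0.4701 0.3763 0.1584] [0.4559 0.3698 0.1471] [0.4809 0.3867 0.1639]
pose [ 0.5185 -0.0008  0.2819] jaw 7.05 gap 0.0854 t 7.8 j6 -0.2 yaw 0
```

View pics/d1.png

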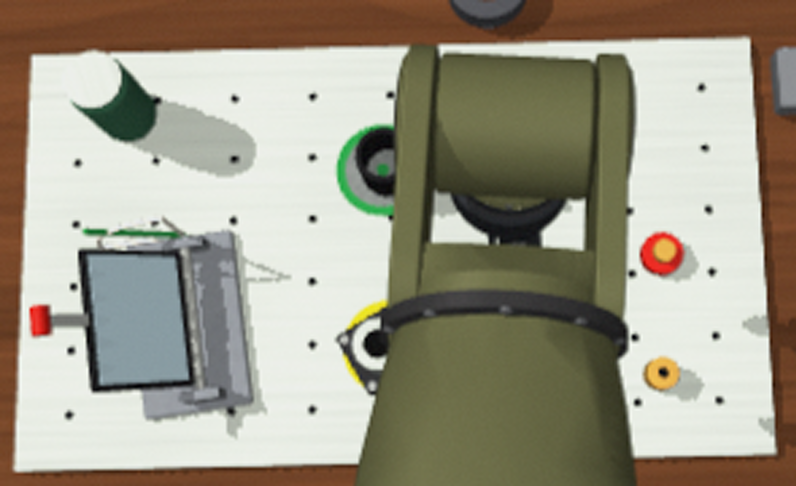

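View pics/d2.png

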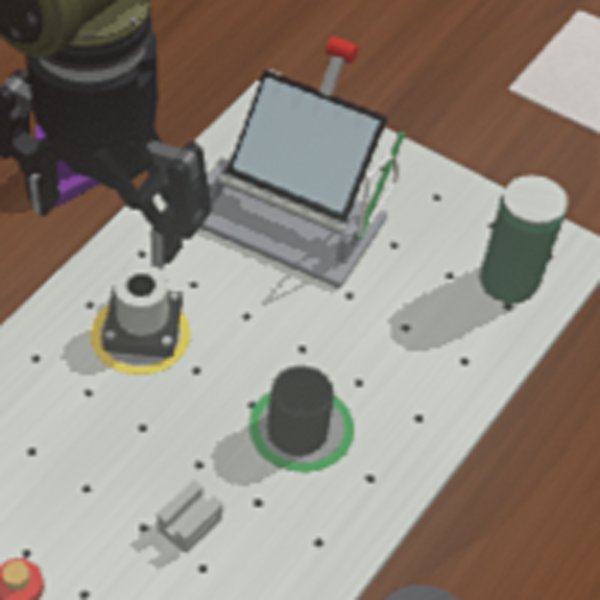

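```bash
python3 - <<'E'
from h import *
d=np.load("first.npz")
for P,px in((d["ct"],d["pt"]),(d["cs"],d["ps"])):
    hsv=cv2.cvtColor(px,cv2.COLOR_RGB2HSV);H,S,V=cv2.split(hsv)
    for nm,lo,hi,reg in(("green",45,80,(.56,.7,.03,.17)),("yellow",22,34,(.38,.53,.02,.17))):
        m=(H>=lo)&(H<=hi)&(S>120)&(V>60)&(abs(P[...,2]-.015)<.006)&(P[...,0]>reg[0])&(P[...,0]<reg[1])&(P[...,1]>reg[2])&(P[...,1]<reg[3])
        q=P[m][:,:2]
        A=np.c_[2*q,np.ones(len(q))];s,*_=np.linalg.lstsq(A,(q**2).sum(1),rcond=None)
        r=np.linalg.norm(q-s[:2],axis=1);k=abs(r-np.median(r))<.006
        q=q[k];A=np.c_[2*q,np.ones(len(q))];s,*_=np.linalg.lstsq(A,(q**2).sum(1),rcond=None)
        print(nm,len(q),s[:2].round(4),np.sqrt(s[2]+s[:2]@s[:2]).round(4))
    m=(abs(P[...,0]-.607)<.045)&(abs(P[...,1]+.026)<.045)&(P[...,2]>.036)&(P[...,2]<.05)
    print("vb",m.sum(),cv2.minAreaRect((P[m][:,:2]*1000).astype(np.float32)))
    m=(abs(P[...,0]-.45)<.05)&(abs(P[...,1]-.11)<.05)&(P[...,2]>.026)&(P[...,2]<.04)
    print("foot",m.sum(),cv2.minAreaRect((P[m][:,:2]*1000).astype(np.float32)))
    for c in((.4535,.1085),(.624,.1014)):
        m=(abs(P[...,0]-c[0])<.035)&(abs(P[...,1]-c[1])<.035)&(P[...,2]>.068)&(P[...,2]<.082)
        print("top",m.sum(),cv2.minEnclosingCircle((P[m][:,:2]*1000).astype(np.float32)),P[m].mean(0))
    m=(P[...,0]>.36)&(P[...,0]<.68)&(P[...,1]>-.56)&(P[...,1]<-.24)&(P[...,2]>.043)&(P[...,2]<.056)&(H>95)&(H<130)&(S>100)
    print("bin rim",m.sum(),cv2.minAreaRect((P[m][:,:2]*1000).astype(np.float32)))
E
```

```text
green 239 [0.6273 0.1069] 0.0404
yellow 241 [0.457  0.1019] 0.0409
vb 153 ((608.6983032226562, -26.422107696533203), (42.8676872253418, 33.6984748840332), 85.40031433105469)
foot 350 ((453.7330627441406, 107.7982406616211), (63.946956634521484, 63.88594055175781), 30.1695499420166)
top 286 ((453.6509704589844, 107.94303894042969), 22.824913024902344) [0.45358325 0.10753451 0.0737102 ]
top 151 ((624.82373046875, 101.36967468261719), 25.874990463256836) [0.62443832 0.1011125  0.07316639]
bin rim 637 ((499.1477355957031, -404.84228515625), (219.6060333251953, 162.36927795410156), 6.138708591461182)
green 17 [0.6249 0.109 ] 0.0401
yellow 126 [0.4544 0.1035] 0.0401
vb 181 ((606.5938720703125, -24.729700088500977), (44.514244079589844, 34.80140686035156), 86.2685546875)
foot 265 ((452.57086181640625, 108.6868896484375), (63.779476165771484, 65.95491027832031), 30.175573348999023)
top 220 ((451.4851379394531, 109.81147766113281), 23.54422950744629) [0.45313285 0.10805633 0.07540472]
top 166 ((625.0029907226562, 103.10342407226562), 27.014219284057617) [0.62397215 0.10128716 0.07417469]
bin rim 888 ((497.19390869140625, -402.0008239746094), (221.74642944335938, 160.19635009765625), 6.165999889373779)
```

```bash
python3 - <<'E'
from h import *
plan([(.6077,-.0256,.1),(.6077,-.0256,.027)],-4.2)
E
```

```text
pose [ 0.5185 -0.0008  0.2819] jaw 7.05 gap 0.0854 t 7.8 j6 -0.2 yaw 0.0313
(0.6077, -0.0256, 0.1) -> [-0.0711, 0.1708, 0.3638]
(0.6077, -0.0256, 0.027) -> [-0.0712, 0.1708, 0.5098]
```

{"api": "carry_out", "payload": {"targets": [[[-0.071,0.171,0.3],0.031,0.8],[[-0.071,0.171,0.36],0.031,0.8],[[-0.071,0.171,0.36],0.031,0.8],[[-0.071,0.171,0.36],0.031,0.8],[[-0.071,0.171,0.36],0.031,0.8],[[-0.071,0.171,0.36],0.031,0.8],[[-0.071,0.171,0.36],0.031,0.8],[[-0.071,0.171,0.41],0.031,0.8],[[-0.071,0.171,0.46],0.031,0.8],[[-0.071,0.171,0.49],0.031,0.8],[[-0.071,0.171,0.51],0.031,0.8],[[-0.071,0.171,0.51],0.031,0.8],[[-0.071,0.171,0.51],0.031,0.8]], "force": 40}}

```text
clock: 8.88
position: [0.6084, -0.0257, 0.0287]
tcp_rot: [0.732, 0.681, 0.001, 0.001]
force: [-0.4, -0.0, -0.2]
finger_gap: 0.068
```

{"api": "carry_out", "payload": {"targets": [[[0,0,0],0,0],[[0,0,0],0,0],[[0,0,0],0,0],[[0,0,0],0,0],[[0,0,0],0,0],[[0,0,0],0,0],[[0,0,0],0,0],[[0,0,-0.02],0,0],[[0,0,-0.06],0,0],[[0,0,-0.12],0,0],[[0,0,-0.18],0,0],[[0,0,-0.24],0,0],[[0,0,-0.3],0,0],[[0,0,-0.3],0,0]]}}

```text
clock: 10.05
position: [0.6097, -0.0263, 0.1841]
tcp_rot: [0.732, 0.681, 0.003, 0.004]
force: [0.6, 0.0, 0.1]
finger_gap: 0.0314
```

```bash
python3 - <<'E'
from h import *
plan([(.54,-.41,.18),(.54,-.41,.055)],-4)
im=img("wrist");cv2.imwrite("pics/e.png",im["pixels"][:,:,::-1])
E
```

```text
pose [ 0.6097 -0.0263  0.1841] jaw -4.12 gap 0.0314 t 10.05 j6 -0.03 yaw -0.0003
(0.54, -0.41, 0.18) -> [-0.7755, -0.0839, 0.0076]
(0.54, -0.41, 0.055) -> [-0.7754, -0.0864, 0.2576]
```

View pics/e.png

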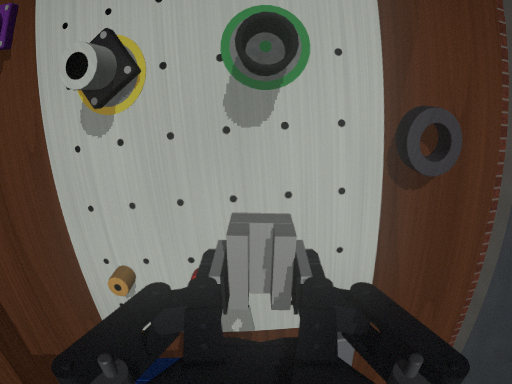

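{"api": "carry_out", "payload": {"targets": [[[-0.04,-0.004,0],0,0],[[-0.11,-0.01,0],0,0],[[-0.18,-0.02,0],0,0],[[-0.25,-0.03,0],0,0],[[-0.32,-0.036,0],0,0],[[-0.39,-0.044,0],0,0],[[-0.46,-0.052,0],0,0],[[-0.53,-0.06,0],0,0],[[-0.6,-0.068,0],0,0],[[-0.67,-0.076,0],0,0],[[-0.74,-0.084,0.03],0,0],[[-0.775,-0.086,0.1],0,0],[[-0.775,-0.086,0.17],0,0],[[-0.775,-0.086,0.24],0,0],[[-0.775,-0.086,0.29],0,0],[[-0.775,-0.086,0.29],0,0],[[-0.775,-0.086,0.29],0,0],[[-0.775,-0.086,0.29],0,0.6],[[-0.775,-0.086,0.29],0,0.6],[[-0.775,-0.086,0.29],0,0.6]]}}

```text
clock: 11.77
position: [0.5378, -0.41, 0.0341]
tcp_rot: [0.732, 0.681, 0.0, 0.002]
force: [-0.5, 0.1, -0.8]
finger_gap: 0.0515
```

{"api": "carry_out", "payload": {"targets": [[[0,0,0],0,0.6],[[0,0,-0.06],0,0.6],[[0,0,-0.13],0,0.6],[[0,0,-0.2],0,0.6],[[0.1,0,-0.25],0,0.6],[[0.17,0,-0.25],0,0.8],[[0.24,0,-0.25],0,0.8],[[0.3,0,-0.25],0,0.8],[[0.3,0,-0.25],0,0.8],[[0.3,0,-0.25],0,0.8]]}}

```text
clock: 12.6
position: [0.5483, -0.2586, 0.158]
tcp_rot: [0.731, 0.682, 0.0, 0.001]
force: [-0.1, -0.9, 0.4]
finger_gap: 0.0685
```

```bash
cat > top.py <<'E'
from h import *
def blobs():
    for nm in("top","scene"):
        im=img(nm);P=cloud(im);z=P[...,2];ok=im["range_z"]>0
        m=(P[...,0]>.34)&(P[...,0]<.76)&(P[...,1]>-.56)&(P[...,1]<.2)&(z>.019)&(z<.095)&ok
        n,l,s,c=cv2.connectedComponentsWithStats(m.astype(np.uint8))
        for i in range(1,n):
            if s[i,4]<40: continue
            Q=P[l==i]; zt=np.percentile(Q[:,2],97);t=Q[Q[:,2]>zt-.012]
            print(nm,c[i].round(),s[i,4],"z",zt.round(3),"centre mm",np.round((Q[:,:2].min(0)+Q[:,:2].max(0))*500,1),"top",t.mean(0).round(4)[:2],im["pixels"][l==i].mean(0).round())
if __name__=="__main__":
    blobs();plan([])
E
python3 top.py
python3 - <<'E'
from h import *
plan([(.5358,-.152,.1),(.5358,-.152,.027)],0)
im=img("wrist");cv2.imwrite("pics/f.png",im["pixels"][:,:,::-1])
E
```

```text
top [383. 117.] 474 z 0.033 centre mm [ 703.6 -307.1] top [ 0.7063 -0.2976] [116. 118. 121.]
top [227. 150.] 339 z 0.077 centre mm [623.9 104.4] top [0.6238 0.1008] [24. 25. 25.]
top [466. 204.] 513 z 0.052 centre mm [ 484.9 -466.8] top [ 0.4726 -0.4807] [19. 43. 94.]
top [330. 184.] 210 z 0.047 centre mm [ 537.3 -153.2] top [ 0.5355 -0.1519] [193.  79.  50.]
top [226. 219.] 673 z 0.077 centre mm [452.7 107.1] top [0.4531 0.1074] [101. 103.  96.]
top [330. 228.] 132 z 0.048 centre mm [ 427.1 -145.8] top [ 0.4246 -0.1458] [184. 142.  71.]
scene [247. 154.] 654 z 0.078 centre mm [453.6 117.5] top [0.4537 0.1075] [117. 119. 113.]
scene [299. 186.] 542 z 0.077 centre mm [616.9 120.9] top [0.6243 0.1022] [75. 78. 74.]
scene [176. 214.] 72 z 0.048 centre mm [ 425.2 -139.5] top [ 0.4283 -0.1389] [160. 134.  91.]
scene [205. 244.] 239 z 0.047 centre mm [ 533.4 -148. ] top [ 0.5362 -0.1521] [175. 109.  89.]
scene [113. 315.] 1788 z 0.052 centre mm [ 497.2 -402.1] top [ 0.498  -0.4028] [ 42.  68. 128.]
scene [125. 332.] 334 z 0.036 centre mm [ 535.9 -408.3] top [ 0.5373 -0.408 ] [123. 125. 128.]
scene [208. 354.] 1929 z 0.033 centre mm [ 702.9 -334. ] top [ 0.7037 -0.3347] [130. 131. 133.]
pose [ 0.5479 -0.2605  0.1573] jaw -4.13 gap 0.0685 t 12.7 j6 -0.43 yaw 0
pose [ 0.5479 -0.2605  0.1573] jaw -4.13 gap 0.0685 t 12.7 j6 -0.43 yaw -0.0115
(0.5358, -0.152, 0.1) -> [0.2147, -0.0399, 0.1145]
(0.5358, -0.152, 0.027) -> [0.2148, -0.04, 0.2605]
```

View pics/f.png

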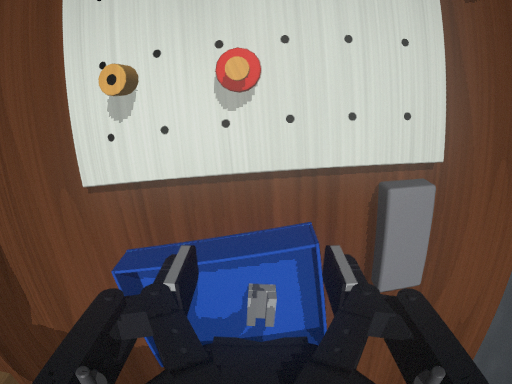

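{"api": "carry_out", "payload": {"targets": [[[0.07,-0.013,0.04],0,0.8],[[0.14,-0.026,0.08],0,0.8],[[0.2,-0.038,0.1],0,0.8],[[0.215,-0.04,0.12],0,0.8],[[0.215,-0.04,0.17],0,0.8],[[0.215,-0.04,0.22],0,0.8],[[0.215,-0.04,0.25],0,0.8],[[0.215,-0.04,0.262],0,0.8],[[0.215,-0.04,0.262],0,0.8],[[0.215,-0.04,0.262],0,0],[[0.215,-0.04,0.262],0,0],[[0.215,-0.04,0.262],0,0],[[0.215,-0.04,0.262],0,0],[[0.215,-0.04,0.262],0,0],[[0.215,-0.04,0.262],0,0],[[0.215,-0.04,0.262],0,0],[[0.215,-0.04,0.24],0,0],[[0.215,-0.04,0.18],0,0],[[0.215,-0.04,0.11],0,0],[[0.215,-0.04,0],0,0]]}}

```text
clock: 14.42
position: [0.5348, -0.1509, 0.1448]
tcp_rot: [0.732, 0.681, -0.0, -0.001]
force: [-0.1, -0.2, -0.3]
finger_gap: 0.038
```

```bash
python3 - <<'E'
from h import *
plan([(.455,-.41,.16),(.455,-.41,.04)],-4)
im=img("wrist");cv2.imwrite("pics/g.png",im["pixels"][:,:,::-1])
E
```

```text
pose [ 0.5348 -0.1509  0.1448] jaw -4.12 gap 0.038 t 14.4167 j6 -0.27 yaw -0.0003
(0.455, -0.41, 0.16) -> [-0.5283, -0.122, -0.0305]
(0.455, -0.41, 0.04) -> [-0.5284, -0.1216, 0.2095]
```

View pics/g.png

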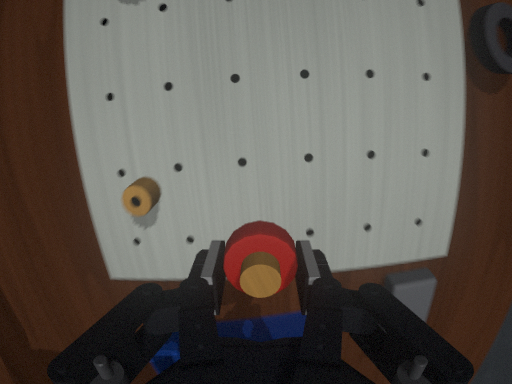

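{"api": "carry_out", "payload": {"targets": [[[-0.04,-0.01,-0.03],0,0],[[-0.11,-0.025,-0.03],0,0],[[-0.18,-0.042,-0.03],0,0],[[-0.25,-0.058,-0.03],0,0],[[-0.32,-0.074,-0.03],0,0],[[-0.39,-0.09,-0.03],0,0],[[-0.46,-0.106,-0.01],0,0],[[-0.52,-0.12,0.03],0,0],[[-0.528,-0.122,0.09],0,0],[[-0.528,-0.122,0.16],0,0],[[-0.528,-0.122,0.21],0,0],[[-0.528,-0.122,0.21],0,0],[[-0.528,-0.122,0.21],0,0.65],[[-0.528,-0.122,0.21],0,0.65],[[-0.528,-0.122,0.21],0,0.65],[[-0.528,-0.122,0.15],0,0.65],[[-0.528,-0.122,0.08],0,0.65],[[-0.528,-0.122,0.01],0,0.65],[[-0.45,-0.13,-0.02],0,0.65],[[-0.38,-0.14,-0.02],0,0.65]]}}

```text
clock: 16.13
position: [0.4533, -0.3365, 0.1593]
tcp_rot: [0.733, 0.681, 0.001, 0.005]
force: [1.6, 0.5, 0.3]
finger_gap: 0.0553
```

```bash
python3 top.py | grep -v 'z 0.03[36]'
python3 - <<'E'
from h import *
plan([(.4245,-.1455,.1),(.4245,-.1455,.027)],0)
E
```

```text
top [227. 150.] 335 z 0.076 centre mm [623.9  99.8] top [0.6241 0.1011] [23. 24. 24.]
top [413. 180.] 709 z 0.051 centre mm [ 507.7 -393.5] top [ 0.5458 -0.3601] [ 19.  54. 117.]
top [226. 219.] 672 z 0.077 centre mm [452.8 107.2] top [0.4531 0.1075] [100. 102.  95.]
top [330. 228.] 132 z 0.048 centre mm [ 424.8 -149. ] top [ 0.4246 -0.1459] [182. 141.  70.]
scene [247. 154.] 655 z 0.078 centre mm [445.1 108.4] top [0.4534 0.1076] [115. 117. 111.]
scene [299. 186.] 541 z 0.077 centre mm [611.7 108.7] top [0.6244 0.1017] [74. 76. 72.]
scene [172. 215.] 174 z 0.048 centre mm [ 416.5 -144.3] top [ 0.4246 -0.1454] [161. 137.  98.]
scene [113. 315.] 1785 z 0.052 centre mm [ 497.4 -402. ] top [ 0.4974 -0.4025] [ 43.  69. 128.]
scene [ 99. 310.] 252 z 0.037 centre mm [ 453.5 -408.8] top [ 0.4565 -0.4089] [180.  91.  76.]
scene [125. 332.] 331 z 0.035 centre mm [ 536.  -408.2] top [ 0.5373 -0.4082] [146. 148. 148.]
pose [ 0.4526 -0.3325  0.1564] jaw -3.96 gap 0.0555 t 16.2333 j6 -0.63 yaw 0
pose [ 0.4526 -0.3325  0.1564] jaw -3.96 gap 0.0555 t 16.2333 j6 -0.63 yaw -0.011
(0.4245, -0.1455, 0.1) -> [0.3693, -0.0822, 0.112]
(0.4245, -0.1455, 0.027) -> [0.3696, -0.0827, 0.258]
```

{"api": "carry_out", "payload": {"targets": [[[0.07,-0.015,0.02],0,0.7],[[0.14,-0.03,0.04],0,0.7],[[0.21,-0.046,0.06],0,0.7],[[0.28,-0.062,0.08],0,0.7],[[0.34,-0.076,0.1],0,0.7],[[0.369,-0.082,0.12],0,0.7],[[0.369,-0.082,0.17],0,0.7],[[0.369,-0.082,0.22],0,0.7],[[0.369,-0.082,0.25],0,0.7],[[0.369,-0.082,0.258],0,0.7],[[0.369,-0.082,0.258],0,0],[[0.369,-0.082,0.258],0,0],[[0.369,-0.082,0.258],0,0],[[0.369,-0.082,0.258],0,0],[[0.369,-0.082,0.258],0,0],[[0.369,-0.082,0.258],0,0],[[0.369,-0.082,0.258],0,0],[[0.369,-0.082,0.23],0,0],[[0.369,-0.082,0.17],0,0],[[0.369,-0.082,0.1],0,0]]}}

```text
clock: 17.9
position: [0.4237, -0.1485, 0.1042]
tcp_rot: [0.732, 0.681, -0.0, -0.001]
force: [-1.1, -0.3, -0.4]
finger_gap: 0.0289
```

```bash
python3 - <<'E'
from h import *
plan([(.49,-.37,.16),(.497,-.36,.045)],60)
E
```

```text
pose [ 0.4237 -0.1485  0.1042] jaw -4.13 gap 0.0289 t 17.9 j6 -0.35 yaw -0.1781
(0.49, -0.37, 0.16) -> [-0.4323, 0.1639, -0.1123]
(0.497, -0.36, 0.045) -> [-0.4115, 0.1768, 0.1177]
```

```bash
python3 - <<'E'
from h import *
plan([(.496,-.407,.14),(.496,-.407,.03)],96)
E
```

```text
pose [ 0.4237 -0.1485  0.1042] jaw -4.13 gap 0.0289 t 17.9 j6 -0.35 yaw 0.2219
(0.496, -0.407, 0.14) -> [-0.5052, 0.1812, -0.0724]
(0.496, -0.407, 0.03) -> [-0.5054, 0.1817, 0.1476]
```

{"api": "carry_out", "payload": {"targets": [[[0,0,-0.05],0.222,0],[[-0.06,0.02,-0.07],0.222,0],[[-0.12,0.04,-0.07],0.222,0],[[-0.18,0.065,-0.07],0.222,0],[[-0.24,0.085,-0.07],0.222,0],[[-0.3,0.107,-0.07],0.222,0],[[-0.36,0.13,-0.07],0.222,0],[[-0.42,0.15,-0.07],0.222,0],[[-0.47,0.17,-0.07],0.222,0],[[-0.505,0.181,-0.07],0.222,0],[[-0.505,0.181,-0.07],0.222,0],[[-0.505,0.181,-0.07],0.222,0],[[-0.505,0.181,-0.07],0.222,0],[[-0.505,0.181,-0.02],0.222,0],[[-0.505,0.181,0.04],0.222,0],[[-0.505,0.181,0.1],0.222,0],[[-0.505,0.181,0.147],0.222,0],[[-0.505,0.181,0.147],0.222,0],[[-0.505,0.181,0.147],0.222,0],[[-0.505,0.181,0.147],0.222,0.55]]}}

```text
clock: 19.57
position: [0.4974, -0.4074, 0.0322]
tcp_rot: [0.999, 0.053, 0.001, 0.001]
force: [-1.1, -0.8, 0.1]
finger_gap: 0.04
```

{"api": "carry_out", "payload": {"targets": [[[0,0,0],0,0.55],[[0,0,0],0,0.55],[[0,0,0],0,0.55],[[0,0,-0.06],0,0.55],[[0,0,-0.13],0,0.55],[[0,0,-0.2],0,0.55],[[0,0.07,-0.26],0,0.8],[[0,0.14,-0.3],0,0.8],[[0,0.21,-0.3],0,0.8],[[0,0.28,-0.3],0,0.8],[[0,0.35,-0.3],0,0.8],[[0,0.42,-0.3],0,0.8],[[0,0.42,-0.3],0,0.8],[[0,0.42,-0.3],0,0.8]]}}

```text
clock: 20.73
position: [0.5175, -0.6176, 0.1783]
tcp_rot: [0.999, 0.051, -0.0, -0.0]
force: [-0.1, 0.4, -0.2]
finger_gap: 0.0682
```

```bash
python3 top.py
python3 - <<'E'
from h import *
im=img("scene");cv2.imwrite("pics/i.png",im["pixels"][:,:,::-1])
E
```

```text
top [398. 118.] 1166 z 0.033 centre mm [ 704.2 -336.7] top [ 0.7031 -0.335 ] [115. 117. 119.]
top [227. 150.] 335 z 0.076 centre mm [631.1 103.1] top [0.6237 0.1011] [23. 24. 24.]
top [442. 184.] 1132 z 0.052 centre mm [ 503.6 -404.4] top [ 0.527  -0.4262] [ 21.  53. 115.]
top [433. 177.] 105 z 0.036 centre mm [ 547.1 -410.9] top [ 0.5484 -0.4117] [135. 138. 136.]
top [432. 185.] 93 z 0.035 centre mm [ 528. -408.] top [ 0.5268 -0.407 ] [134. 136. 132.]
top [433. 195.] 132 z 0.036 centre mm [ 500.4 -407.9] top [ 0.5005 -0.4066] [164. 124.  61.]
top [226. 219.] 670 z 0.076 centre mm [452.7 107. ] top [0.4532 0.1076] [ 99. 100.  94.]
top [435. 214.] 178 z 0.036 centre mm [ 456.4 -409.4] top [ 0.4547 -0.4091] [187.  73.  43.]
scene [247. 154.] 658 z 0.078 centre mm [453.3 115.6] top [0.4536 0.1077] [115. 117. 111.]
scene [300. 186.] 552 z 0.077 centre mm [626.4 109. ] top [0.6241 0.1023] [74. 76. 72.]
scene [113. 315.] 1774 z 0.052 centre mm [ 497.7 -401.8] top [ 0.4966 -0.4027] [ 43.  69. 129.]
scene [ 99. 310.] 248 z 0.036 centre mm [ 454.1 -408.9] top [ 0.4551 -0.4092] [179.  91.  75.]
scene [121. 328.] 522 z 0.036 centre mm [ 520.6 -408.3] top [ 0.5234 -0.4075] [153. 142. 125.]
scene [208. 354.] 1925 z 0.033 centre mm [ 703.3 -334. ] top [ 0.7037 -0.3348] [128. 129. 131.]
pose [ 0.5184 -0.6155  0.1799] jaw -84.03 gap 0.0685 t 20.8333 j6 0.55 yaw 0
```

View pics/i.png

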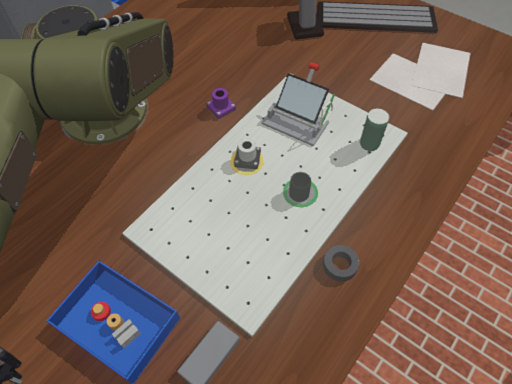

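```bash
python3 - <<'E'
from h import *
plan([(.5184,-.6155,.22),(.6243,.1017,.2),(.6243,.1017,.045)],0)
E
```

```text
pose [ 0.5187 -0.6151  0.1806] jaw -84.0 gap 0.0683 t 20.8833 j6 0.55 yaw -0.2333
(0.5184, -0.6155, 0.22) -> [-0.0007, 0.0007, -0.0788]
(0.6243, 0.1017, 0.2) -> [0.36, -1.4037, -0.039]
(0.6243, 0.1017, 0.045) -> [0.3599, -1.4038, 0.271]
```

Shift exceeds 1, so I go in two calls.

{"api": "carry_out", "payload": {"targets": [[[0.02,-0.07,-0.06],-0.05,1],[[0.04,-0.15,-0.08],-0.1,1],[[0.06,-0.23,-0.08],-0.15,1],[[0.08,-0.31,-0.08],-0.2,1],[[0.1,-0.39,-0.08],-0.233,1],[[0.12,-0.47,-0.08],-0.233,1],[[0.14,-0.55,-0.08],-0.233,1],[[0.16,-0.63,-0.08],-0.233,1],[[0.18,-0.71,-0.08],-0.233,1],[[0.2,-0.79,-0.08],-0.233,1],[[0.22,-0.87,-0.08],-0.233,1],[[0.24,-0.92,-0.08],-0.233,1],[[0.24,-0.92,-0.08],-0.233,1],[[0.24,-0.92,-0.08],-0.233,1],[[0.24,-0.92,-0.08],-0.233,1]]}}

```text
clock: 22.13
position: [0.5895, -0.1458, 0.2207]
tcp_rot: [0.708, 0.706, 0.0, 0.001]
force: [-0.1, -0.6, -0.2]
finger_gap: 0.0851
```

```bash
python3 - <<'E'
from h import *
plan([(.6243,.1017,.13),(.6243,.1017,.045)],0)
im=img("top");P=cloud(im)
for c in((.4535,.1085),(.624,.1014)):
        m=(abs(P[...,0]-c[0])<.035)&(abs(P[...,1]-c[1])<.035)&(P[...,2]>.068)&(P[...,2]<.082)
        print("top",m.sum(),cv2.minEnclosingCircle((P[m][:,:2]*1000).astype(np.float32)),P[m].mean(0))
E
```

```text
pose [ 0.5895 -0.1458  0.2207] jaw -0.19 gap 0.0851 t 22.1333 j6 -0.3 yaw -0.0005
(0.6243, 0.1017, 0.13) -> [0.4952, 0.0678, 0.1812]
(0.6243, 0.1017, 0.045) -> [0.4953, 0.0676, 0.3512]
top 281 ((453.7764892578125, 107.90922546386719), 22.816726684570312) [0.45366054 0.10776252 0.07386822]
top 150 ((624.3236083984375, 101.25984191894531), 25.77876091003418) [0.62471179 0.10077784 0.07334412]
```

{"api": "carry_out", "payload": {"targets": [[[0.07,0.01,0.03],0,1],[[0.15,0.02,0.06],0,1],[[0.23,0.03,0.09],0,1],[[0.31,0.042,0.12],0,1],[[0.39,0.053,0.15],0,1],[[0.46,0.063,0.17],0,1],[[0.495,0.068,0.18],0,1],[[0.495,0.068,0.18],0,1],[[0.495,0.068,0.22],0,1],[[0.495,0.068,0.27],0,1],[[0.495,0.068,0.32],0,1],[[0.495,0.068,0.35],0,1],[[0.495,0.068,0.35],0,1],[[0.495,0.068,0.35],0,1]]}}

```text
clock: 23.35
position: [0.6247, 0.1001, 0.0451]
tcp_rot: [0.709, 0.705, -0.0, -0.0]
force: [0.1, -0.4, 0.4]
finger_gap: 0.0854
```

{"api": "carry_out", "payload": {"targets": [[[0,0,0],0,0.3],[[0,0,0],0,0.3],[[0,0,0],0,0.3],[[0,0,0],0,0.3],[[0,0,0],0,0.3],[[0,0,0],0,0.3],[[0,0,0],0,0.3],[[0,0,-0.01],0,0.3],[[0,0,-0.04],0,0.3],[[0,0,-0.08],0,0.3],[[0,0,-0.12],0,0.3],[[0,0,-0.12],0,0.3]]}}

```text
clock: 24.35
position: [0.6263, 0.1017, 0.1095]
tcp_rot: [0.708, 0.706, 0.002, 0.002]
force: [0.7, -0.3, -1.2]
finger_gap: 0.0517
```

```bash
python3 - <<'E'
from h import *
plan([(.55,-.05,.105),(.55,-.05,.046)],0)
im=img("scene");cv2.imwrite("pics/j.png",im["pixels"][:,:,::-1])
E
```

```text
pose [0.6263 0.1017 0.1095] jaw -0.15 gap 0.0517 t 24.35 j6 0.11 yaw -0.0004
(0.55, -0.05, 0.105) -> [-0.3037, -0.1518, 0.0078]
(0.55, -0.05, 0.046) -> [-0.3038, -0.1525, 0.1258]
```

View pics/j.png

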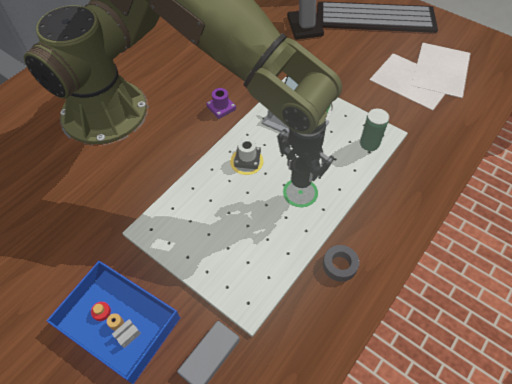

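{"api": "carry_out", "payload": {"targets": [[[-0.04,-0.02,0],0,0.3],[[-0.1,-0.05,0],0,0.3],[[-0.16,-0.08,0],0,0.3],[[-0.22,-0.11,0],0,0.3],[[-0.28,-0.14,0],0,0.3],[[-0.304,-0.152,0],0,0.3],[[-0.304,-0.152,0.01],0,0.3],[[-0.304,-0.152,0.04],0,0.3],[[-0.304,-0.152,0.08],0,0.3],[[-0.304,-0.152,0.105],0,0.3],[[-0.304,-0.152,0.118],0,0.3],[[-0.304,-0.152,0.118],0,0.3],[[-0.304,-0.152,0.118],0,0.3],[[-0.304,-0.152,0.118],0,0.6],[[-0.304,-0.152,0.118],0,0.8],[[-0.304,-0.152,0.118],0,1],[[-0.304,-0.152,0.118],0,1],[[-0.304,-0.152,0.08],0,1],[[-0.304,-0.152,0],0,1],[[-0.304,-0.152,-0.08],0,1]]}}

```text
clock: 26.07
position: [0.5475, -0.0502, 0.1453]
tcp_rot: [0.708, 0.706, -0.001, -0.001]
force: [0.2, 0.5, 0.5]
finger_gap: 0.0853
```

```bash
python3 top.py | egrep 'z 0.07|pose'; python3 - <<'E'
from h import *
plan([(.4537,.1078,.15),(.4537,.1078,.052)],-15)
im=img("wrist");cv2.imwrite("pics/k.png",im["pixels"][:,:,::-1])
E
```

```text
top [226. 219.] 676 z 0.077 centre mm [452.7 107.2] top [0.4531 0.1074] [113. 114. 108.]
scene [254. 155.] 238 z 0.077 centre mm [455.1 129.3] top [0.4647 0.1178] [114. 116. 111.]
scene [237. 211.] 550 z 0.077 centre mm [546.4 -47.5] top [ 0.5473 -0.0482] [77. 79. 75.]
pose [ 0.5508 -0.0507  0.1513] jaw -0.15 gap 0.085 t 26.1667 j6 -0.16 yaw 0
pose [ 0.5508 -0.0507  0.1513] jaw -0.15 gap 0.085 t 26.1667 j6 -0.16 yaw 0.0412
(0.4537, 0.1078, 0.15) -> [0.3165, -0.1951, 0.0002]
(0.4537, 0.1078, 0.052) -> [0.3168, -0.1971, 0.1962]
```

View pics/k.png

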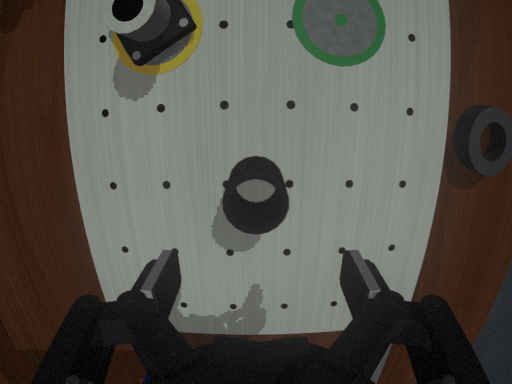

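{"api": "carry_out", "payload": {"targets": [[[0.06,-0.035,0],0,1],[[0.12,-0.07,0],0,1],[[0.19,-0.115,0],0,1],[[0.25,-0.155,0],0,1],[[0.3,-0.185,0],0,1],[[0.3165,-0.196,0],0,1],[[0.3165,-0.196,0.02],0,1],[[0.3165,-0.196,0.06],0,1],[[0.3165,-0.196,0.11],0,1],[[0.3165,-0.196,0.16],0,1],[[0.3165,-0.196,0.195],0,1],[[0.3165,-0.196,0.195],0,1],[[0.3165,-0.196,0.195],0,0.3],[[0.3165,-0.196,0.195],0,0.3],[[0.3165,-0.196,0.195],0,0.3],[[0.3165,-0.196,0.195],0,0.3],[[0.3165,-0.196,0.195],0,0.3],[[0.3165,-0.196,0.195],0,0.3],[[0.3165,-0.196,0.195],0,0.3],[[0.3165,-0.196,0.195],0,0.3]]}}

```text
clock: 27.88
position: [0.4517, 0.1081, 0.0488]
tcp_rot: [0.708, 0.706, 0.001, 0.001]
force: [0.6, -2.2, 6.1]
finger_gap: 0.045
```

{"api": "carry_out", "payload": {"targets": [[[0,0,-0.01],0,0.3],[[0,0,-0.04],0,0.3],[[0,0,-0.08],0,0.3],[[0,0,-0.12],0,0.3],[[0,0,-0.12],0,0.3],[[0,0,-0.12],0,0.3]]}}

```text
clock: 28.38
position: [0.451, 0.1082, 0.1082]
tcp_rot: [0.708, 0.706, 0.001, 0.001]
force: [0.1, 0.2, -3.2]
finger_gap: 0.0449
```

```bash
python3 - <<'E'
from h import *
plan([(.626,.107,.112)],0)
im=img("scene");cv2.imwrite("pics/l.png",cv2.resize(im["pixels"][80:260,170:410],None,fx=3,fy=3)[:,:,::-1])
E
```

```text
pose [0.451  0.1082 0.1082] jaw -0.16 gap 0.0449 t 28.3833 j6 0.16 yaw -0.0004
(0.626, 0.107, 0.112) -> [-0.0015, 0.3501, -0.0069]
```

View pics/l.png

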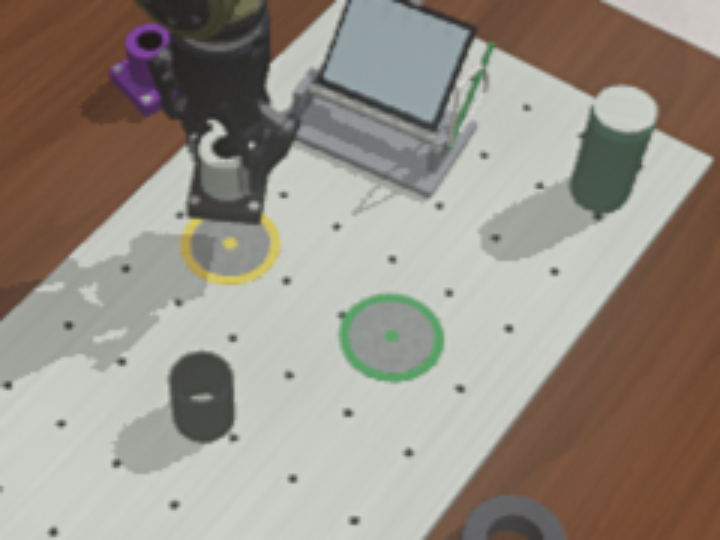

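{"api": "carry_out", "payload": {"targets": [[[0,0.04,0],0,0.3],[[0,0.1,0],0,0.3],[[0,0.16,0],0,0.3],[[0,0.22,0],0,0.3],[[0,0.28,0],0,0.3],[[0,0.33,0],0,0.3],[[-0.001,0.35,0],0,0.3],[[-0.001,0.35,0.01],0,0.3],[[-0.001,0.35,0.04],0,0.3],[[-0.001,0.35,0.08],0,0.3],[[-0.001,0.35,0.105],0,0.3],[[-0.001,0.35,0.117],0,0.3],[[-0.001,0.35,0.117],0,0.3],[[-0.001,0.35,0.117],0,0.3],[[-0.001,0.35,0.117],0,0.6],[[-0.001,0.35,0.117],0,0.8],[[-0.001,0.35,0.117],0,1],[[-0.001,0.35,0.117],0,1],[[-0.001,0.35,0.08],0,1],[[-0.001,0.35,0],0,1]]}}

```text
clock: 30.1
position: [0.6234, 0.1069, 0.1033]
tcp_rot: [0.708, 0.706, -0.003, -0.003]
force: [0.1, 1.2, 0.7]
finger_gap: 0.0852
```

{"api": "carry_out", "payload": {"targets": [[[0,0,-0.06],0,1],[[-0.05,0,-0.1],0,1],[[-0.1,-0.02,-0.1],0,1],[[-0.16,-0.04,-0.1],0,1],[[-0.16,-0.04,-0.1],0,1]]}}

```text
clock: 30.52
position: [0.6045, 0.0233, 0.158]
tcp_rot: [0.709, 0.705, -0.0, 0.0]
force: [0.3, 0.2, -0.6]
finger_gap: 0.085
```

```bash
python3 top.py | egrep 'z 0.07|pose'; python3 - <<'E'
from h import *
for nm in("top","scene"):
    im=img(nm);P=cloud(im)
    for c in((.547,-.049),(.626,.107)):
        m=(abs(P[...,0]-c[0])<.04)&(abs(P[...,1]-c[1])<.04)&(P[...,2]>.068)&(P[...,2]<.082)
        print(nm,m.sum(),cv2.minEnclosingCircle((P[m][:,:2]*1000).astype(np.float32)) if m.any() else 0)
im=img("wrist");cv2.imwrite("pics/m.png",im["pixels"][:,:,::-1])
plan([(.55,-.05,.13),(.55,-.05,.045)],0)
E
```

```text
top [216. 150.] 125 z 0.077 centre mm [630.8 133.4] top [0.6245 0.1231] [133. 139. 132.]
top [297. 176.] 75 z 0.076 centre mm [549.8 -67.3] top [ 0.5509 -0.0682] [48. 49. 48.]
scene [302. 191.] 494 z 0.077 centre mm [623.6 108.7] top [0.6371 0.1031] [112. 115. 109.]
scene [237. 211.] 549 z 0.077 centre mm [546.6 -47.9] top [ 0.5473 -0.0484] [81. 83. 79.]
pose [0.6054 0.0264 0.1578] jaw -0.25 gap 0.0854 t 30.6167 j6 -0.01 yaw 0
top 54 ((547.68115234375, -63.07928466796875), 21.791833877563477)
top 34 ((626.9385986328125, 123.80323791503906), 15.556509017944336)
scene 189 ((545.8649291992188, -46.870147705078125), 26.314544677734375)
scene 77 ((633.2593383789062, 107.85244750976562), 20.518178939819336)
pose [0.6057 0.028  0.1574] jaw -0.12 gap 0.0854 t 30.7667 j6 -0.01 yaw -0.0003
(0.55, -0.05, 0.13) -> [-0.1563, -0.111, 0.0548]
(0.55, -0.05, 0.045) -> [-0.1563, -0.111, 0.2248]
```

View pics/m.png

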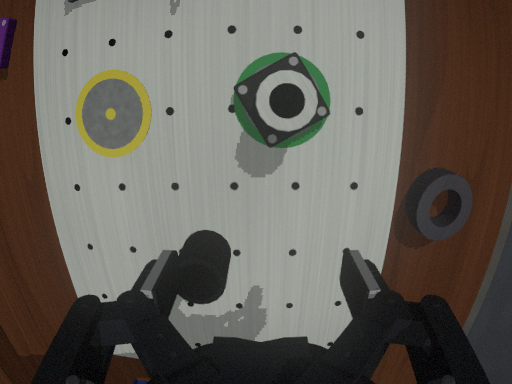

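{"api": "carry_out", "payload": {"targets": [[[-0.06,-0.05,0.02],0,1],[[-0.12,-0.09,0.03],0,1],[[-0.154,-0.116,0.05],0,1],[[-0.154,-0.116,0.05],0,1],[[-0.154,-0.116,0.08],0,1],[[-0.154,-0.116,0.13],0,1],[[-0.154,-0.116,0.18],0,1],[[-0.154,-0.116,0.215],0,1],[[-0.154,-0.116,0.225],0,1],[[-0.154,-0.116,0.225],0,1],[[-0.154,-0.116,0.225],0,0.3],[[-0.154,-0.116,0.225],0,0.3],[[-0.154,-0.116,0.225],0,0.3],[[-0.154,-0.116,0.225],0,0.3],[[-0.154,-0.116,0.225],0,0.3],[[-0.154,-0.116,0.225],0,0.3],[[-0.154,-0.116,0.225],0,0.3],[[-0.154,-0.116,0.21],0,0.3],[[-0.154,-0.116,0.16],0,0.3],[[-0.154,-0.116,0.105],0,0.3]]}}

```text
clock: 32.43
position: [0.5464, -0.0495, 0.1053]
tcp_rot: [0.708, 0.706, -0.001, -0.001]
force: [0.8, -0.4, -2.1]
finger_gap: 0.0514
```

{"api": "carry_out", "payload": {"targets": [[[0,0,0],0,0.3],[[0,0,0],0,0.3]]}}

```text
clock: 32.6
position: [0.5479, -0.0497, 0.1068]
tcp_rot: [0.708, 0.706, 0.001, 0.001]
force: [-0.4, -0.2, -4.0]
finger_gap: 0.0519
```

```bash
python3 - <<'E'
from h import *
plan([(.456,.1025,.105)],0)
im=img("top");cv2.imwrite("pics/n.png",im["pixels"][:,:,::-1])
im=img("wrist");cv2.imwrite("pics/n2.png",im["pixels"][:,:,::-1])
E
```

```text
pose [ 0.5479 -0.0497  0.1068] jaw -0.16 gap 0.0519 t 32.6 j6 -0.15 yaw -0.0004
(0.456, 0.1025, 0.105) -> [0.3039, -0.1847, 0.0029]
```

View pics/n2.png

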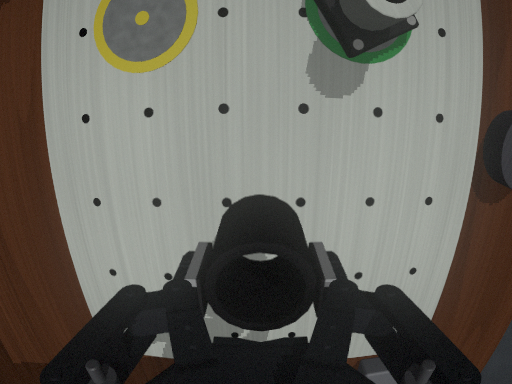

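{"api": "carry_out", "payload": {"targets": [[[0.04,-0.025,0],0,0.3],[[0.1,-0.06,0],0,0.3],[[0.16,-0.097,0],0,0.3],[[0.22,-0.134,0],0,0.3],[[0.28,-0.17,0],0,0.3],[[0.304,-0.185,0],0,0.3],[[0.304,-0.185,0],0,0.3],[[0.304,-0.185,0.04],0,0.3],[[0.304,-0.185,0.08],0,0.3],[[0.304,-0.185,0.105],0,0.3],[[0.304,-0.185,0.117],0,0.3],[[0.304,-0.185,0.117],0,0.3],[[0.304,-0.185,0.117],0,0.3],[[0.304,-0.185,0.117],0,0.6],[[0.304,-0.185,0.117],0,0.8],[[0.304,-0.185,0.117],0,1],[[0.304,-0.185,0.117],0,1],[[0.304,-0.185,0.08],0,1],[[0.304,-0.185,0],0,1],[[0.304,-0.185,-0.08],0,1]]}}

```text
clock: 34.37
position: [0.4544, 0.1025, 0.1455]
tcp_rot: [0.708, 0.706, -0.001, -0.001]
force: [1.6, -0.3, 0.0]
finger_gap: 0.0853
```

{"api": "carry_out", "payload": {"targets": [[[0,0,-0.08],0,1],[[-0.08,0,-0.12],0,1],[[-0.16,0,-0.12],0,1],[[-0.24,0,-0.12],0,1],[[-0.32,0,-0.12],0,1],[[-0.4,0,-0.12],0,1],[[-0.48,0,-0.12],0,1],[[-0.56,0,-0.12],0,1],[[-0.64,0,-0.12],0,1],[[-0.7,0,-0.12],0,1],[[-0.7,0,-0.12],0,1],[[-0.7,0,-0.12],0,1]]}}

```text
clock: 35.37
position: [0.4538, -0.2484, 0.2047]
tcp_rot: [0.709, 0.705, -0.0, -0.0]
force: [0.0, -0.3, -0.1]
finger_gap: 0.0856
```

```bash
python3 top.py; python3 mir.py; python3 - <<'E'
from h import *
for nm in("top","scene"):
    im=img(nm);P=cloud(im)
    for c in((.456,.1025),(.626,.107)):
        m=(abs(P[...,0]-c[0])<.04)&(abs(P[...,1]-c[1])<.04)&(P[...,2]>.066)&(P[...,2]<.082)
        print(nm,m.sum(),cv2.minEnclosingCircle((P[m][:,:2]*1000).astype(np.float32)) if m.any() else 0)
    cv2.imwrite(f"pics/o_{nm}.png",im["pixels"][:,:,::-1])
E
```

```text
top [398. 118.] 1174 z 0.033 centre mm [ 704.1 -336. ] top [ 0.7029 -0.3351] [115. 117. 119.]
top [226. 152.] 648 z 0.077 centre mm [623.9 106.9] top [0.6239 0.1067] [92. 96. 90.]
top [451. 158.] 287 z 0.052 centre mm [ 579.9 -435.8] top [ 0.5931 -0.4545] [ 21.  51. 109.]
top [398. 159.] 78 z 0.052 centre mm [ 590.1 -329. ] top [ 0.5938 -0.3239] [ 20.  52. 112.]
top [227. 217.] 248 z 0.076 centre mm [455.3 102.4] top [0.4548 0.1021] [31. 31. 32.]
top [434. 218.] 40 z 0.034 centre mm [ 446.3 -407.4] top [ 0.4471 -0.406 ] [159.  50.  34.]
top [472. 230.] 79 z 0.052 centre mm [ 416.4 -484.2] top [ 0.4119 -0.4892] [ 25.  51. 105.]
scene [246. 153.] 505 z 0.077 centre mm [447.7 114.1] top [0.4546 0.1031] [71. 72. 67.]
scene [300. 187.] 707 z 0.078 centre mm [622.  107.4] top [0.6243 0.1067] [117. 120. 115.]
scene [113. 315.] 1773 z 0.053 centre mm [ 497.6 -401.9] top [ 0.4984 -0.4024] [ 42.  68. 126.]
scene [ 99. 310.] 253 z 0.036 centre mm [ 453.3 -408.9] top [ 0.4555 -0.4093] [178.  90.  74.]
scene [121. 328.] 514 z 0.036 centre mm [ 520.8 -408.2] top [ 0.5232 -0.4073] [154. 143. 125.]
scene [208. 354.] 1929 z 0.033 centre mm [ 702.7 -333.6] top [ 0.7037 -0.3346] [128. 129. 131.]
pose [ 0.4542 -0.2467  0.2049] jaw -0.15 gap 0.0854 t 35.4667 j6 -0.57 yaw 0
top n [ 0.0945 -0.716   0.6917] angle 45.99 axis yaw -172.48 c [0.4785 0.3255 0.1032] N 1358 1518 tab [0.4719 0.3756 0.1587] [0.4607 0.3689 0.1537] [0.4834 0.3838 0.1628]
scene n [ 0.0916 -0.7235  0.6842] angle 46.6 axis yaw -172.78 c [0.4792 0.327  0.1036] N 983 1250 tab [0.4703 0.3764 0.1588] [0.4569 0.3688 0.147 ] [0.4808 0.3874 0.1647]
top 160 ((455.2818908691406, 102.26781463623047), 25.95506477355957)
top 272 ((624.827880859375, 106.6102066040039), 23.151451110839844)
scene 172 ((455.1999206542969, 105.1467056274414), 27.399946212768555)
scene 268 ((623.60791015625, 108.63832092285156), 23.59695816040039)
```

View pics/o_scene.png

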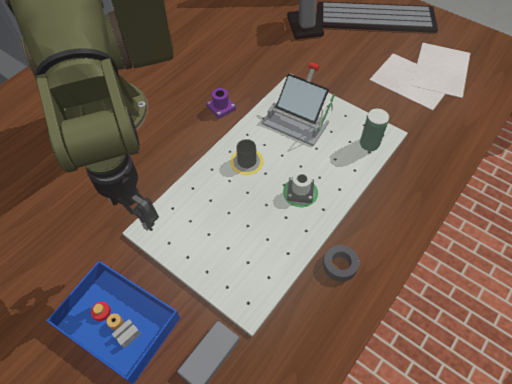

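View pics/o_top.png

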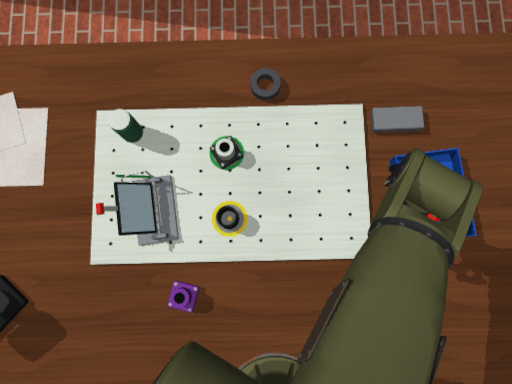

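```bash
python3 -c "
from plant import arm
print(arm.finish_job(), arm.get_obs()['clock'])"
```

```text
the job is handed in; nothing more can be done
the job is handed in; nothing more can be done
```

The job is done and handed in at about 36 s on the robot's clock; no verdict is reported. I set the mirror first, and it held after I let go. I then put the three fittings on the plate (V-block, knob and riser) into the bin; there was no clamp bar or stop. Last, I swapped the workpieces by setting the sleeve aside on the free part of the plate.

My last checks, from the camera images just before handing in:
- **Mirror:** it read about 46 to 46.6 degrees, inside the 4 degree allowance. The two cameras disagreed by about 0.6 degrees.
- **Housing:** upright, within about 3 mm of the centre of the green spot.
- **Sleeve:** upright, within about 3 mm of the centre of the yellow spot.
- **Fittings:** all three are well inside the bin walls and below the rim.
- **Bystanders:** the ring gauge, grey case, green can and purple look-alike were not touched and looked unmoved in the pictures. I measured only the case, which stayed put.
- **Robot:** gripper open, clear of everything.

No check failed.

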